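# Load the wafer-cup trough

### The arm

A 6-joint arm with a two-finger parallel gripper is mounted at the origin on a cart in front of the work surface, level with it; the furniture and walls round the work are solid. World frame = base frame: x ahead of the robot, y to its left, z up, the work surface at z = 0. Lengths are in m, angles in rad, forces in N, time in s.
With the tool pointing down it reaches from about 0.425 to 0.95 m from the base axis. Payload 3.5 kg.
Tool frame: the origin (TCP) lies between the finger pads; the fingertips stand 14 mm ahead of it and the grasp point (between the pads) lies 5 mm behind it; z points along the fingers, y is the line along which they close (so a half turn about z gives the same grasp; the last joint's range is limited). The gripper opens to 85 mm and grips with 20 to 120 N. Pads are 22 mm wide; open, the fingers measure 114 mm over their backs; the gripper's body (76 mm by 85 mm) begins 54 mm behind the grasp point. The pads swing forward as they close: fully open they stand 13 mm farther back than shut.
Start: joints at [-1.29, 0.286, 1.577, -0, 1.279, -0.15], TCP at [0.282, -0.613, 0.245] pointing down, gripper open.
Joint ranges: [-2.77, 2.77], [-0.9, 2.22], [0.21, 2.48], [-1.53, 4.67], [0.24, 2.81], [-2.84, 2.84]. Speed limits (rad/s): [2.79, 2.79, 3.14, 3.14, 3.14, 3.14].

### API

Orientations are given as a unit quaternion [x, y, z, w].
In Python, from plant import * gives the robot as it stands.
- The arm moves only by the tool step_arm, never from a script. Its argument "commands" is a list of rows, each an object of numbers: "gripper": the gripper's target within -1 to 1 (shut at 1, half-way at 0, fully open at -1); "x", "y", "z": the shift along the tool's x, y, z in mm; "spin": the turn about the tool's z in degrees. A call has exactly 10 rows; each row shifts and turns the commanded pose from where the row before left it, along the tool's axes as they then stand; what a row does not reach is not made up. A row lasts 1/10 s, in which the tool goes at most 50 mm and 8.59 degrees, less where a joint would pass 70% of its speed; a pose out of reach is approached as far as the arm can. A call with a gripper value outside its range is refused whole. The fingers move at their own pace and stop on an object; "force" is the grip in N (left out, the last holds). Time passes only in rows, so rows that do not move let the fingers close, or fill a call up. It gives the time, the measured TCP pose, the force, the opening and the grip force at its end, in the units of the state.
- get_state(): the state, without advancing time (a new reading comes with each control period).
- read_camera(name): name is "scene" or "top" or "wrist"; returns a dict with "color" (384x512x3 uint8, red, green, blue), "z_map" (384x512 float32, m along the optical axis (not along the pixel's ray), 0 where there is no reading), "fx", "fy", "cx", "cy" (pixels), "distortion" ([k1, k2, p1, p2, k3] as OpenCV has them; the pictures are not rectified), "eye" and "attitude" of the camera in the world; the wrist camera has in their place "mount" (4x4, takes a point from camera to tool coordinates, whose origin is the TCP and whose axes are the flange's). Camera axes: x right, y up, looking along -z (the intrinsics and any distortion apply to the point x, -y, -z); pixel columns grow to the right and rows downward; lengths in m; the calibration is good to about 2 mm. A picture is of the moment at which its call begins: read the wrist's pose just before it.
- sign_off(): hands the job in; it is judged then, once.
The state is a dict: "time": time; "qpos": joint angles; "dq": joint speeds; "joint_efforts": joint torques, N m; "eef_pos": TCP position; "tcp_rot": TCP orientation; "contact_force": force on the tool from outside, world axes, zero at the start; "wrist_torque": the same for the moment, N m; "opening": opening from 0.0 (shut) to 1.0 (fully open); "finger_force": force on a finger pad.
Only numpy, scipy, OpenCV 4.12 (cv2) and the standard library are available. Lean on these libraries where they do the work, as an engineer would, in place of code of your own. Each camera call takes 0.05 s, during which the arm holds its last target. There are 200 camera calls.

### The job

Refill the sloping V-trough with the two stacks of wafer cups: tip each one in narrow end first, so that it lies in the fold and slides down into line, one stack resting against the red stop and the other right behind it, touching. Either stack may go first. Wafers are brittle, so set them in gently rather than dropping them, and leave the other things on the worktop where they are.

Things in the scene. Friction and masses are not known exactly. Their poses are not given: they have to be found in the camera images.
- stack_a: stack of nested light-brown wafer cups, the shorter of two, one rigid piece 116 mm tall, starting upright on the worktop on its narrow end; round, 37 mm across at the narrow foot, widening to 51 mm at 40 mm up and about that to the open mouth; about 40 g. Origin: centre of the foot; z along the stack to the mouth
- stack_b: stack of nested light-brown wafer cups, the taller of two, one rigid piece 130 mm tall, starting upright on the worktop on its narrow end; round, 37 mm across at the narrow foot, widening to 51 mm at 40 mm up and about that to the open mouth; about 48 g. Origin: centre of the foot; z along the stack to the mouth
- stack_a_mouth (a point): centre of the wide mouth of stack_a, 116 mm along its z from the foot
- stack_b_mouth (a point): centre of the wide mouth of stack_b, 130 mm along its z from the foot
- trough: wooden base plate (250x110 mm) of the trough stand, fixed to the worktop but standing somewhere else each time. Origin: middle of its underside; z up; x horizontal, towards the high end of the trough (which points roughly to the robot's right)
- fold: sloping aluminium V-trough on the stand: two slippery 45 mm wide walls at right angles, 250 mm long, high end open, red stop plate (54 mm high) at the low end. Origin: on the inner fold line at the stop's face, 30 mm above the worktop; x up along the fold, 27 deg above level; y level; z out of the V midway between the walls, whose tops are at z = 32 mm, y = +-32 mm. Stacks laid in it slide down
- tea_cup: white tea cup, 82 mm wide and 67 mm high, a loose bystander; origin under its middle, z up
- pepper_pot: clear pepper shaker with a grey cap, 44 mm wide and 90 mm high, a loose bystander; origin under its middle, z up
- sugar_pot: white porcelain sugar bowl with lid, 67 mm wide and 74 mm high, a loose bystander; origin under its middle, z up
- tea_pack: yellow packet of tea, 65x115x55 mm, a loose bystander; origin under its middle, z up
There are look-alikes about, which are no part of the job. Leave any blue or turquoise look-alike of the stack_b alone.

How it is judged:
At the end, for the whole second after the job is handed in: both stacks at rest and released in the fold, narrow ends downhill: foot and mouth within 8 mm of the fold line sideways, along it within 0.2 rad; lower foot within 12 mm of the stop, upper foot at most 18 mm beyond the lower stack's length (((x of stack_a in the frame of fold between -0.005 and 0.012 m and y of stack_a in the frame of fold between -0.008 and 0.008 m and y of stack_a_mouth in the frame of fold between -0.008 and 0.008 m and z of stack_a in the frame of fold between 0.008 and 0.042 m and z of stack_a_mouth in the frame of fold between 0.02 and 0.055 m and angle between the z axis of each of stack_a, stack_b and the x axis of fold, either way round below 0.2 rad and linear speed of each of stack_a, stack_b below 0.02 m/s and x of stack_b in the frame of fold between 0.11 and 0.134 m and y of stack_b in the frame of fold between -0.008 and 0.008 m and y of stack_b_mouth in the frame of fold between -0.008 and 0.008 m and z of stack_b in the frame of fold between 0.008 and 0.042 m and z of stack_b_mouth in the frame of fold between 0.02 and 0.055 m) or (x of stack_b in the frame of fold between -0.005 and 0.012 m and y of stack_b in the frame of fold between -0.008 and 0.008 m and y of stack_b_mouth in the frame of fold between -0.008 and 0.008 m and z of stack_b in the frame of fold between 0.008 and 0.042 m and z of stack_b_mouth in the frame of fold between 0.02 and 0.055 m and angle between the z axis of each of stack_b, stack_a and the x axis of fold, either way round below 0.2 rad and linear speed of each of stack_b, stack_a below 0.02 m/s and x of stack_a in the frame of fold between 0.124 and 0.148 m and y of stack_a in the frame of fold between -0.008 and 0.008 m and y of stack_a_mouth in the frame of fold between -0.008 and 0.008 m and z of stack_a in the frame of fold between 0.008 and 0.042 m and z of stack_a_mouth in the frame of fold between 0.02 and 0.055 m))); the robot touches nothing.
It fails at once if a stack is dropped or thrown (moves faster than 1.2 m/s while not held) ((linear speed of stack_a above 1.2 m/s and contact force between the fingers and stack_a below 0.05 N) or (linear speed of stack_b above 1.2 m/s and contact force between the fingers and stack_b below 0.05 N)).
It fails at once if another thing on the worktop is moved more than 25 mm (distance of any of tea_cup, pepper_pot, sugar_pot, tea_pack from where it was at the start of the episode above 0.025 m).
It also fails if it takes over 58 s, if anything falls off the work surface, if the arm or the gripper's body presses on something with over 40 N, if the wrist force passes 120 N, or if a joint passes its speed limit or range.

## Working session

There is one attempt and no reset: what is moved stays moved. The work goes in short steps, Python scripts to look and compute and a tool call to move; the robot and the scene stay as the last step left them, time stands still between calls to the robot, and variables do not carry over. Pictures are saved under pics/ and viewed, at most 10 in all, crops included, and the job is handed in when it is done.

Besides the shell and the picture viewer there is one more tool, called after ">>>" by a JSON object that holds its "op" and its "data", one argument or row to a line. step_arm: Moves the arm, as the interface text tells. Its arguments: {"type":"object","properties":{"commands":{"type":"array"},"force":{"type":"number"}},"required":["commands"]}

```bash
mkdir -p pics
cat > h.py <<'E'
from plant import *
import numpy as np, cv2
from scipy.spatial.transform import Rotation as R
def att(c):
    a=np.array(c["attitude"],float)
    return a if a.shape==(3,3) else R.from_quat(a).as_matrix()
def cloud(c,T=None):
    """world point of every pixel (nan w/o reading)"""
    h,w=c["z_map"].shape; u,v=np.meshgrid(np.arange(w),np.arange(h))
    K=np.array([[c["fx"],0,c["cx"]],[0,c["fy"],c["cy"]],[0,0,1.]])
    n=cv2.undistortPoints(np.stack([u,v],-1).reshape(-1,1,2).astype(float),K,np.array(c["distortion"],float)).reshape(h,w,2)
    z=np.where(c["z_map"]>0,c["z_map"],np.nan)
    P=np.stack([n[...,0]*z,-n[...,1]*z,-z],-1)
    if T is None: return P@att(c).T+np.array(c["eye"])
    return P@T[:3,:3].T+T[:3,3]
def tool():
    s=get_state(); T=np.eye(4); T[:3,:3]=R.from_quat(s["tcp_rot"]).as_matrix(); T[:3,3]=s["eef_pos"]; return T
def wrist():
    T=tool(); c=read_camera("wrist"); return c,cloud(c,T@np.array(c["mount"]))
def save(c,n,s=1): cv2.imwrite("pics/"+n,cv2.resize(c[...,::-1],None,fx=s,fy=s))
E
python3 - <<'E'
from h import *
print(get_state())
ims=[]
for n in("scene","top"):
    c=read_camera(n); np.savez(n+".npz",P=cloud(c),**c); save(c["color"],n+".png",1.5); print(n,c["eye"],c["attitude"],c["fx"],c["distortion"])
E
```

```text
{'time': 0.0, 'qpos': array([-1.29002125e+00,  2.87189058e-01,  1.57816518e+00,  1.65135404e-05,
        1.27861018e+00, -1.50016422e-01]), 'dq': array([ 0.00011988,  0.00111664,  0.0003661 , -0.00036965,  0.00027651,
        0.00049226]), 'joint_efforts': array([ 2.32362181e-04, -4.05980945e+01, -2.92626125e+01, -1.11345289e-04,
        5.77364874e-03, -3.69952645e-06]), 'eef_pos': array([ 0.28171948, -0.61271602,  0.24393795]), 'tcp_rot': array([ 9.76891709e-01,  2.13731567e-01, -6.95898424e-05, -1.18386484e-03]), 'contact_force': array([0.75891854, 0.06647597, 0.24743278]), 'wrist_torque': array([-0.01620096, -0.05151153, -0.03446332]), 'finger_force': 0.0, 'opening': 0.9973771515286931}
scene [-0.41601505  0.62772799  0.90132424] [-0.21824384  0.40766116  0.77054271 -0.43868661] 488.46830669869865 [-0.07727261  0.          0.          0.          0.        ]
top [0.49415035 0.02353233 1.22081475] [-0.02351335  0.02107509  0.7157786  -0.69761304] 382.3188820707778 [-0.0712418  0.         0.         0.         0.       ]
```

View pics/top.png

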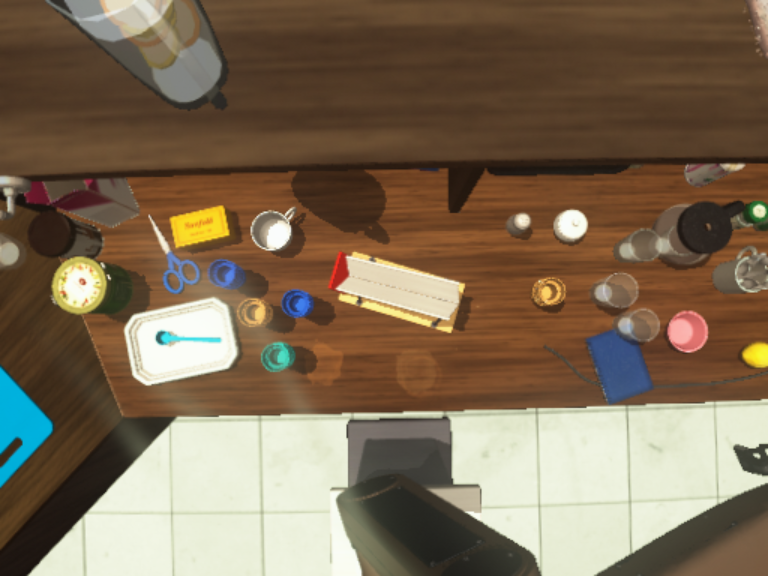

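View pics/scene.png

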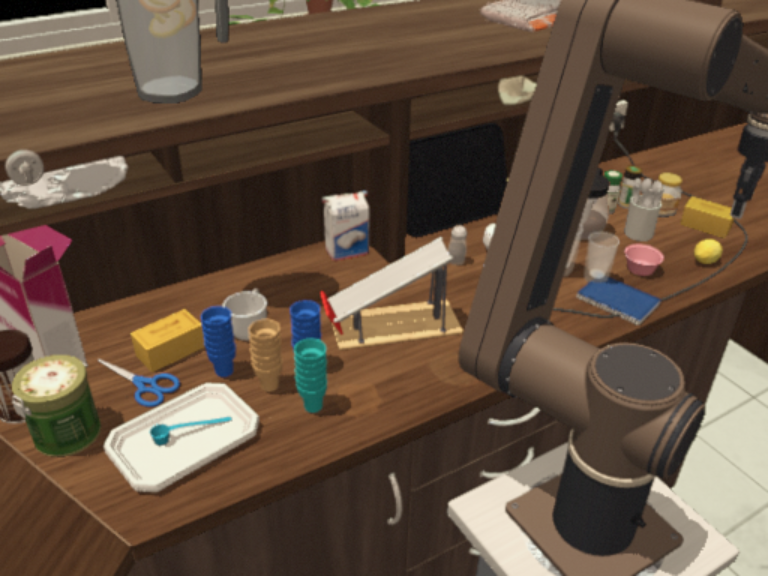

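Top view (1.5x px): brown stacks at (254,312) and (548,291). Look-alikes: blue at (225,273) and (297,303), turquoise at (278,356). Trough runs from (340,270), the red stop, to (460,305), the high end. By description the two light-brown ones are mine, and I'll tell them apart by height.

Run:
```python
from h import *
for n in("top","scene"):
    d=np.load(n+".npz"); P=d["P"]; c=d["color"]; hsv=cv2.cvtColor(c,cv2.COLOR_RGB2HSV)
    m=((hsv[...,0]>8)&(hsv[...,0]<24)&(hsv[...,1]>70)&(hsv[...,2]>120)&(P[...,2]>0.02)&(P[...,2]<0.16)).astype(np.uint8)
    k,l,st,ce=cv2.connectedComponentsWithStats(m)
    for i in range(1,k):
        if st[i,4]>60:
            p=P[l==i]; zt=np.percentile(p[:,2],97); q=p[p[:,2]>zt-.008]
            print(n,ce[i].round(),st[i,4],"ztop",zt.round(4),"mid",((q.min(0)+q.max(0))/2).round(4),"ext",np.ptp(q,axis=0).round(3))
d=np.load("top.npz");P=d["P"];c=d["color"].astype(int);hsv=cv2.cvtColor(d["color"],cv2.COLOR_RGB2HSV)
# red stop
m=((hsv[...,0]<8)|(hsv[...,0]>172))&(hsv[...,1]>150)&(hsv[...,2]>100); m[:, :200]=0; m[:,260:]=0
p=P[m];p=p[(p[:,2]>.02)&(p[:,2]<.12)];print("stop",len(p),p.mean(0),p.min(0),p.max(0))
# trough walls: low sat bright
m=(hsv[...,1]<70)&(hsv[...,2]>90); m[:160]=0;m[225:]=0;m[:,:222]=0;m[:,315:]=0
p=P[m];p=p[np.isfinite(p[:,2])&(p[:,2]>.03)&(p[:,2]<.22)]
print("trough",len(p),p.min(0),p.max(0)); np.save("tr.npy",p)
for nm,(u,v) in dict(teapot=(135,152),cup=(181,154),pepper=(345,149),sugar=(381,150),shelf=(300,105),blue1=(150,182),blue2=(198,202),turq=(185,237)).items(): print(nm,P[v,u].round(3))
```

```text
top [133. 151.] 202 ztop 0.061 mid [0.7115 0.4127 0.0577] ext [0.083 0.121 0.009]
top [132. 149.] 75 ztop 0.0598 mid [0.7189 0.4124 0.0573] ext [0.024 0.058 0.011]
top [414. 191.] 321 ztop 0.1167 mid [ 0.5549 -0.4327  0.1141] ext [0.063 0.063 0.01 ]
top [365. 194.] 327 ztop 0.1178 mid [ 0.5554 -0.2937  0.1151] ext [0.05  0.051 0.01 ]
top [169. 208.] 349 ztop 0.1321 mid [0.5279 0.2863 0.1294] ext [0.052 0.053 0.01 ]
top [429. 214.] 269 ztop 0.109 mid [ 0.4846 -0.4808  0.1068] ext [0.06  0.055 0.011]
scene [446. 120.] 112 ztop 0.1028 mid [ 0.6166 -0.8145  0.1175] ext [0.085 0.143 0.045]
scene [445. 134.] 103 ztop 0.0716 mid [ 0.5815 -0.7808  0.0957] ext [0.074 0.124 0.064]
scene [472. 142.] 513 ztop 0.0604 mid [ 0.5205 -0.8934  0.0576] ext [0.125 0.096 0.01 ]
scene [406. 165.] 100 ztop 0.1056 mid [ 0.4801 -0.4937  0.1033] ext [0.052 0.021 0.009]
scene [111. 224.] 1056 ztop 0.0592 mid [0.707  0.4154 0.0567] ext [0.086 0.123 0.011]
scene [176. 232.] 649 ztop 0.1316 mid [0.5276 0.2877 0.129 ] ext [0.057 0.053 0.011]
stop 192 [0.60682339 0.12130262 0.06536956] [0.5664197  0.10666897 0.03096044] [0.64610513 0.14144086 0.0845219 ]
trough 1891 [ 0.50632617 -0.10744322  0.03030539] [0.63795918 0.12784629 0.17542476]
teapot [0.706 0.402 0.058]
cup [0.705 0.27  0.003]
pepper [ 0.693 -0.24   0.087]
sugar [ 0.691 -0.357  0.064]
shelf [ 0.725 -0.068  0.441]
blue1 [0.609 0.35  0.078]
blue2 [0.545 0.205 0.077]
turq [0.442 0.245 0.081]
```

Stack_b (132 mm top) is the left one at (0.528, 0.287), and stack_a (117 mm) is the right one at (0.555, -0.294). Next I fit the fold and take one close crop.

Run:
```python
from h import *
p=np.load("tr.npy").astype(np.float32)
# keep points on the slope: drop base plate / stand by iterating
(c,wh,a)=cv2.minAreaRect(p[:,:2]); b=cv2.boxPoints((c,wh,a)); print("rect",c,wh,a)
e=[b[1]-b[0],b[2]-b[1]]; u=max(e,key=np.linalg.norm); u=u/np.linalg.norm(u); u=u if u[1]<0 else -u
for it in range(4):
    U=np.array([u[0],u[1],0]); V=np.array([-u[1],u[0],0]); off=(p-[c[0],c[1],0])@V
    pl=[]
    for s in(1,-1):
        q=p[(s*off>.006)&(s*off<.028)]
        for k in range(5):
            A=np.c_[q[:,:2],np.ones(len(q))]; co=np.linalg.lstsq(A,q[:,2],rcond=None)[0]; r=q[:,2]-A@co; q=q[abs(r)<max(.004,1.5*r.std())]
        n=np.array([-co[0],-co[1],1]); pl.append((n/np.linalg.norm(n),co,len(q),r.std()))
    n1,n2=pl[0][0],pl[1][0]; f=np.cross(n1,n2); f/=np.linalg.norm(f); f=f if f[2]>0 else -f
    # fold point at z=.03
    M=np.array([n1,n2,[0,0,1]]); o=np.linalg.solve(M,[n1[2]*pl[0][1][2],n2[2]*pl[1][1][2],.03])
    u=f[:2]/np.linalg.norm(f[:2]); c=o[:2]+u*.11
print("f",f,"elev",np.degrees(np.arcsin(f[2])),"wall angle",np.degrees(np.arccos(n1@n2)),"origin",o,"heading",np.degrees(np.arctan2(*u[::-1])),[(x[2],x[3]) for x in pl])
a=np.load("scene.npz")["color"]; t=np.load("top.npz")["color"]
save(np.hstack([cv2.resize(a[185:295,120:240],(400,366)),cv2.resize(t[150:260,320:440],(400,366))]),"crop.png")
```

```text
Traceback (most recent call last):
cv2.error: OpenCV(4.12.0) /io/opencv/modules/imgproc/src/convhull.cpp:143: error: (-215:Assertion failed) total >= 0 && (depth == CV_32F || depth == CV_32S) in function 'convexHull'
```

```bash
cat > fit.py <<'E'
from h import *
p=np.load("tr.npy")
(c,wh,a)=cv2.minAreaRect(np.ascontiguousarray(p[:,:2],dtype=np.float32)); b=cv2.boxPoints((c,wh,a)); print("rect",c,wh,a)
e=[b[1]-b[0],b[2]-b[1]]; u=max(e,key=np.linalg.norm); u=u/np.linalg.norm(u); u=u if u[1]<0 else -u
for it in range(4):
    V=np.array([-u[1],u[0],0]); off=(p-[c[0],c[1],0])@V
    pl=[]
    for s in(1,-1):
        q=p[(s*off>.006)&(s*off<.028)]
        for k in range(5):
            A=np.c_[q[:,:2],np.ones(len(q))]; co=np.linalg.lstsq(A,q[:,2],rcond=None)[0]; r=q[:,2]-A@co; q=q[abs(r)<max(.004,1.5*r.std())]
        n=np.array([-co[0],-co[1],1]); pl.append((n/np.linalg.norm(n),co,len(q),r.std()))
    n1,n2=pl[0][0],pl[1][0]; f=np.cross(n1,n2); f/=np.linalg.norm(f); f=f if f[2]>0 else -f
    M=np.array([n1,n2,[0,0,1]]); o=np.linalg.solve(M,[n1[2]*pl[0][1][2],n2[2]*pl[1][1][2],.03])
    u=f[:2]/np.linalg.norm(f[:2]); c=o[:2]+u*.11
print("f",f,"elev",np.degrees(np.arcsin(f[2])),"wall angle",np.degrees(np.arccos(n1@n2)),"origin",o,"heading",np.degrees(np.arctan2(*u[::-1])),[(x[2],x[3]) for x in pl])
E
python3 - <<'E'
import fit
from h import *
a=np.load("scene.npz")["color"]; t=np.load("top.npz")["color"]
save(np.hstack([cv2.resize(a[185:295,120:240],(400,366)),cv2.resize(t[150:260,320:440],(400,366))]),"crop.png")
E
```

```text
rect (0.573876678943634, 0.004206277430057526) (0.23505203425884247, 0.08114311099052429) 71.69099426269531
f [-0.27489505 -0.84704338  0.45491781] elev 27.05964638708871 wall angle 89.75205508272933 origin [0.60287097 0.10488198 0.03      ] heading -107.98005057690311 [(569, np.float64(0.0019380474233508123)), (512, np.float64(0.0018034906132637788))]
```

View pics/crop.png

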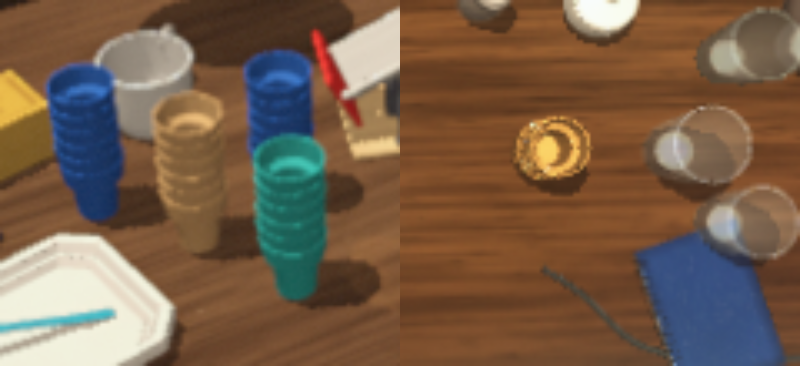

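The left crop shows the brown stack_b at (190,170), between two blue stacks and a turquoise one. The right crop shows the brown stack_a at (553,150), standing free. I'll take stack_a first, with the fingers closing across the fold (spin -47 deg).

>>> {"op": "step_arm", "data": {
  "commands": [
    {"spin":-7.9,"gripper":-1},
    {"spin":-7.9,"gripper":-1},
    {"spin":-7.9,"gripper":-1},
    {"spin":-7.9,"gripper":-1},
    {"spin":-7.9,"gripper":-1},
    {"spin":-7.8,"gripper":-1},
    {"x":30,"y":12,"gripper":-1},
    {"x":30,"y":12,"gripper":-1},
    {"x":30,"y":12,"gripper":-1},
    {"x":30,"y":12,"gripper":-1}
  ],
  "force": 20
}}

```text
invalid input
```

>>> {"op": "step_arm", "data": {
  "commands": [
    {"x":33,"y":14,"gripper":-1},
    {"x":33,"y":14,"gripper":-1},
    {"x":33,"y":14,"gripper":-1},
    {"x":33,"y":14,"gripper":-1},
    {"x":33,"y":14,"gripper":-1},
    {"x":33,"y":14,"gripper":-1},
    {"x":33,"y":14,"gripper":-1},
    {"x":20,"y":8,"gripper":-1},
    {"x":10,"y":4,"gripper":-1},
    {"gripper":-1}
  ]
}}

```text
invalid input
```

```bash
cat >> h.py <<'E'
O=np.array([.6029,.1049,.03]); F=np.array([-.2749,-.847,.4549]); Y=np.array([.951,-.309,0]); Z=np.cross(F,Y); Z=Z if Z[2]>0 else -Z
def to(p):  # mm shift in tool axes from the present TCP to world p
    T=tool(); return (T[:3,:3].T@(np.array(p)-T[:3,3])*1000).round(1)
def fp(x,z,y=0): return O+x*F+y*Y+z*Z
def inf(p): d=np.array(p)-O; return np.array([d@F,d@Y,d@Z]).round(4)
def brown(c,P,lo,hi):
    hsv=cv2.cvtColor(c["color"],cv2.COLOR_RGB2HSV)
    return (hsv[...,0]>8)&(hsv[...,0]<24)&(hsv[...,1]>70)&(hsv[...,2]>110)&(P[...,2]>lo)&(P[...,2]<hi)
E
python3 - <<'E'
from h import *
T=tool(); print(T.round(4), "fold xyz axes ok", Z.round(3))
c,P=wrist(); m=brown(c,P,.1,.125); k,l,st,ce=cv2.connectedComponentsWithStats(m.astype(np.uint8))
for i in range(1,k):
    if st[i,4]>300:
        q=P[l==i]; mid=(q.min(0)+q.max(0))/2; print(st[i,4],mid.round(4),np.ptp(q,axis=0).round(3),"go",to([mid[0],mid[1],.1]))
E
```

```text
[[ 9.086e-01  4.176e-01 -6.000e-04  2.817e-01]
 [ 4.176e-01 -9.086e-01  2.100e-03 -6.128e-01]
 [ 3.000e-04 -2.200e-03 -1.000e+00  2.440e-01]
 [ 0.000e+00  0.000e+00  0.000e+00  1.000e+00]] fold xyz axes ok [0.141 0.433 0.89 ]
```

>>> {"op": "step_arm", "data": {
  "commands": [
    {"x":0,"y":0,"z":0,"spin":-7.9,"gripper":-1},
    {"x":0,"y":0,"z":0,"spin":-7.9,"gripper":-1},
    {"x":0,"y":0,"z":0,"spin":-7.9,"gripper":-1},
    {"x":0,"y":0,"z":0,"spin":-7.9,"gripper":-1},
    {"x":0,"y":0,"z":0,"spin":-7.9,"gripper":-1},
    {"x":0,"y":0,"z":0,"spin":-7.8,"gripper":-1},
    {"x":30,"y":12,"z":0,"spin":0,"gripper":-1},
    {"x":30,"y":12,"z":0,"spin":0,"gripper":-1},
    {"x":30,"y":12,"z":0,"spin":0,"gripper":-1},
    {"x":30,"y":12,"z":0,"spin":0,"gripper":-1}
  ],
  "force": 20
}}

```text
time: 1.15
eef_pos: [0.3651, -0.5129, 0.2448]
tcp_rot: [0.809, 0.587, 0.0, -0.0]
contact_force: [1.2, 0.5, 0.5]
opening: 1.001
finger_force: 0.0
```

>>> {"op": "step_arm", "data": {
  "commands": [
    {"x":33,"y":14,"z":0,"spin":0,"gripper":-1},
    {"x":33,"y":14,"z":0,"spin":0,"gripper":-1},
    {"x":33,"y":14,"z":0,"spin":0,"gripper":-1},
    {"x":33,"y":14,"z":0,"spin":0,"gripper":-1},
    {"x":33,"y":14,"z":0,"spin":0,"gripper":-1},
    {"x":33,"y":14,"z":0,"spin":0,"gripper":-1},
    {"x":33,"y":14,"z":0,"spin":0,"gripper":-1},
    {"x":25,"y":11,"z":0,"spin":0,"gripper":-1},
    {"x":12,"y":5,"z":0,"spin":0,"gripper":-1},
    {"x":0,"y":0,"z":0,"spin":0,"gripper":-1}
  ]
}}

```text
time: 2.15
eef_pos: [0.5565, -0.2933, 0.2449]
tcp_rot: [0.808, 0.589, -0.0, -0.0]
contact_force: [-0.9, -0.3, -0.5]
opening: 1.002
finger_force: 0.0
```

```bash
cat > look.py <<'E'
from h import *
import sys
lo,hi=float(sys.argv[1]),float(sys.argv[2])
print(tool()[:3,3].round(4))
c,P=wrist(); m=brown(c,P,lo,hi); k,l,st,ce=cv2.connectedComponentsWithStats(m.astype(np.uint8))
for i in range(1,k):
    if st[i,4]>200:
        q=P[l==i]; mid=(q.min(0)+q.max(0))/2; print(st[i,4],ce[i].round(),mid.round(4),np.ptp(q,axis=0).round(3),"top",np.percentile(q[:,2],97).round(4),"go",to([mid[0],mid[1],hi-.02]))
if len(sys.argv)>3: save(c["color"],sys.argv[3])
E
python3 look.py .1 .125
```

```text
[ 0.5565 -0.2933  0.2449]
1081 [252. 185.] [ 0.5539 -0.2917  0.1091] [0.053 0.053 0.018] top 0.1175 go [  1.9  -2.6 140. ]
718 [301. 326.] [ 0.554  -0.447   0.1081] [0.062 0.03  0.016] top 0.114 go [-145.8   45.3  140. ]
```

>>> {"op": "step_arm", "data": {
  "commands": [
    {"x":2,"y":-2.5,"z":20,"spin":0,"gripper":-1},
    {"x":0,"y":0,"z":25,"spin":0,"gripper":-1},
    {"x":0,"y":0,"z":25,"spin":0,"gripper":-1},
    {"x":0,"y":0,"z":25,"spin":0,"gripper":-1},
    {"x":0,"y":0,"z":25,"spin":0,"gripper":-1},
    {"x":0,"y":0,"z":20,"spin":0,"gripper":-1},
    {"x":0,"y":0,"z":12,"spin":0,"gripper":-1},
    {"x":0,"y":0,"z":0,"spin":0,"gripper":-1},
    {"x":0,"y":0,"z":0,"spin":0,"gripper":1},
    {"x":0,"y":0,"z":0,"spin":0,"gripper":1}
  ],
  "force": 20
}}

```text
time: 3.2
eef_pos: [0.5549, -0.2927, 0.095]
tcp_rot: [0.809, 0.588, 0.0, 0.001]
contact_force: [0.3, 0.1, -0.3]
opening: 0.692
finger_force: 0.0
```

>>> {"op": "step_arm", "data": {
  "commands": [
    {"x":0,"y":0,"z":0,"spin":0,"gripper":1},
    {"x":0,"y":0,"z":0,"spin":0,"gripper":1},
    {"x":0,"y":0,"z":0,"spin":0,"gripper":1},
    {"x":0,"y":0,"z":-5,"spin":0,"gripper":1},
    {"x":0,"y":0,"z":-15,"spin":0,"gripper":1},
    {"x":0,"y":0,"z":-25,"spin":0,"gripper":1},
    {"x":0,"y":0,"z":-30,"spin":0,"gripper":1},
    {"x":0,"y":0,"z":-30,"spin":0,"gripper":1},
    {"x":0,"y":0,"z":-30,"spin":0,"gripper":1},
    {"x":0,"y":0,"z":-30,"spin":0,"gripper":1}
  ]
}}

```text
time: 4.2
eef_pos: [0.5541, -0.2915, 0.2603]
tcp_rot: [0.809, 0.588, 0.0, 0.0]
contact_force: [-0.5, -0.0, -1.1]
opening: 0.585
finger_force: 20.9
```

Run:
```python
from h import *
T=tool(); print(T[:3,3], get_state()["opening"])
for x in(.04,.05,.06):
  p=fp(x,.0); print(x,p.round(3))
# vertical stack: foot edges on slope: target TCP with foot 40mm above fold
for x in (.06,.1): 
  p=fp(x,.0); p[2]=.29; print("go",x,to(p))
```

```text
[ 0.55412932 -0.29148789  0.26034754] 0.584870477752507
0.04 [0.592 0.071 0.048]
0.05 [0.589 0.063 0.053]
0.06 [0.586 0.054 0.057]
go 0.06 [338.6 -76.1 -29.7]
go 0.1 [303.  -76.1 -29.7]
```

>>> {"op": "step_arm", "data": {
  "commands": [
    {"x":10,"y":-3,"z":-25,"spin":0,"gripper":1},
    {"x":22,"y":-6,"z":-17,"spin":0,"gripper":1},
    {"x":33,"y":-8,"z":0,"spin":0,"gripper":1},
    {"x":38,"y":-9,"z":0,"spin":0,"gripper":1},
    {"x":40,"y":-9,"z":0,"spin":0,"gripper":1},
    {"x":40,"y":-9,"z":0,"spin":0,"gripper":1},
    {"x":40,"y":-9,"z":0,"spin":0,"gripper":1},
    {"x":38,"y":-9,"z":0,"spin":0,"gripper":1},
    {"x":30,"y":-7,"z":0,"spin":0,"gripper":1},
    {"x":20,"y":-5,"z":0,"spin":0,"gripper":1}
  ]
}}

```text
time: 5.2
eef_pos: [0.5798, 0.0293, 0.3012]
tcp_rot: [0.808, 0.588, 0.0, 0.0]
contact_force: [0.1, -0.6, -0.8]
opening: 0.584
finger_force: 20.9
```

>>> {"op": "step_arm", "data": {
  "commands": [
    {"x":10,"y":-2,"z":0,"spin":0,"gripper":1},
    {"x":0,"y":0,"z":15,"spin":0,"gripper":1},
    {"x":0,"y":0,"z":20,"spin":0,"gripper":1},
    {"x":0,"y":0,"z":20,"spin":0,"gripper":1},
    {"x":0,"y":0,"z":15,"spin":0,"gripper":1},
    {"x":0,"y":0,"z":8,"spin":0,"gripper":1},
    {"x":0,"y":0,"z":0,"spin":0,"gripper":1},
    {"x":0,"y":0,"z":0,"spin":0,"gripper":1},
    {"x":0,"y":0,"z":0,"spin":0,"gripper":1},
    {"x":0,"y":0,"z":0,"spin":0,"gripper":1}
  ]
}}

```text
time: 6.2
eef_pos: [0.5818, 0.0369, 0.2236]
tcp_rot: [0.809, 0.588, 0.001, 0.001]
contact_force: [-0.3, -0.4, -0.5]
opening: 0.583
finger_force: 20.9
```

Run:
```python
from h import *
s=get_state(); print(s["eef_pos"],s["opening"],s["contact_force"], "to hor .071:",to([.581,.0374,.185]))
a=read_camera("scene"); t=read_camera("top")
save(np.hstack([cv2.resize(a["color"][130:250,180:330],(450,360)),cv2.resize(t["color"][150:240,210:330],(350,262)) if 0 else cv2.resize(t["color"][150:270,210:327],(350,360))]),"p1.png")
```

```text
[0.58182529 0.03691804 0.22355395] 0.5827369949132618 [-0.29013826 -0.42772377 -0.53438174] to hor .071: [ 0.2 -1.  38.6]
```

View pics/p1.png

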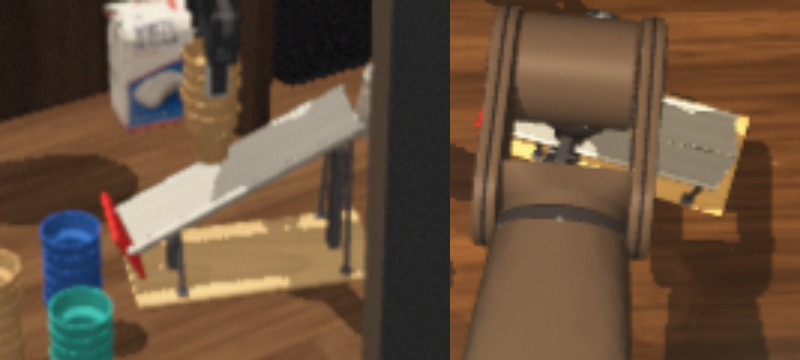

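The stack hangs upright at (210,100) over the lower half of the fold (red stop at (120,235)). I'll lower it slowly and watch the force.

>>> {"op": "step_arm", "data": {
  "commands": [
    {"x":0,"y":-1,"z":8,"spin":0,"gripper":1},
    {"x":0,"y":0,"z":8,"spin":0,"gripper":1},
    {"x":0,"y":0,"z":8,"spin":0,"gripper":1},
    {"x":0,"y":0,"z":6,"spin":0,"gripper":1},
    {"x":0,"y":0,"z":5,"spin":0,"gripper":1},
    {"x":0,"y":0,"z":4,"spin":0,"gripper":1},
    {"x":0,"y":0,"z":3,"spin":0,"gripper":1},
    {"x":0,"y":0,"z":3,"spin":0,"gripper":1},
    {"x":0,"y":0,"z":3,"spin":0,"gripper":1},
    {"x":0,"y":0,"z":2,"spin":0,"gripper":1}
  ]
}}

```text
time: 7.3
eef_pos: [0.58, 0.0382, 0.1736]
tcp_rot: [0.809, 0.588, 0.0, -0.001]
contact_force: [-2.6, 2.0, 5.3]
opening: 0.582
finger_force: 19.8
```

>>> {"op": "step_arm", "data": {
  "commands": [
    {"x":0,"y":-1,"z":3,"spin":0,"gripper":1},
    {"x":0,"y":-1,"z":3,"spin":0,"gripper":1},
    {"x":0,"y":0,"z":3,"spin":0,"gripper":1},
    {"x":0,"y":0,"z":3,"spin":0,"gripper":1},
    {"x":0,"y":0,"z":3,"spin":0,"gripper":1},
    {"x":0,"y":0,"z":3,"spin":0,"gripper":1},
    {"x":0,"y":0,"z":0,"spin":0,"gripper":1},
    {"x":0,"y":0,"z":0,"spin":0,"gripper":1},
    {"x":0,"y":0,"z":0,"spin":0,"gripper":1},
    {"x":0,"y":0,"z":0,"spin":0,"gripper":1}
  ]
}}

```text
time: 8.3
eef_pos: [0.5786, 0.038, 0.1543]
tcp_rot: [0.809, 0.588, 0.0, 0.0]
contact_force: [0.6, 2.4, 1.8]
opening: 0.581
finger_force: 20.4
```

Run:
```python
from h import *
s=get_state(); print(s["eef_pos"],s["opening"],s["contact_force"],inf(s["eef_pos"]))
a=read_camera("scene"); c,P=wrist()
save(np.hstack([cv2.resize(a["color"][130:250,180:330],(400,320)),cv2.resize(c["color"],(400,320))]),"p2.png")
```

```text
[0.57855748 0.03801371 0.15425674] 0.5805426391485807 [0.57744479 2.42513786 1.76878675] [ 0.1199 -0.0025  0.0783]
```

View pics/p2.png

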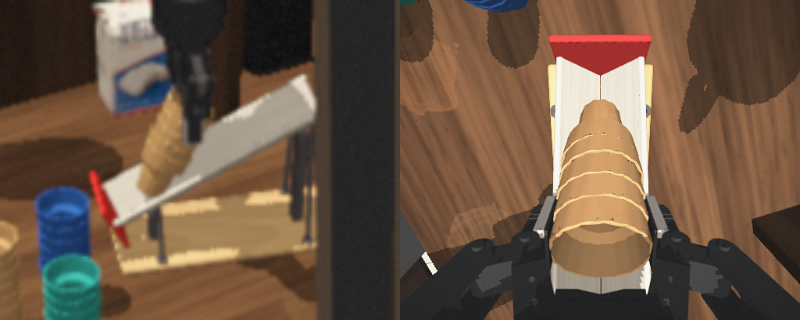

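The picture shows the stack in the fold, tilting as meant, foot towards the red stop (wrist view: foot (600,110), stop (600,50)). I'll lower it further.

>>> {"op": "step_arm", "data": {
  "commands": [
    {"x":0,"y":1,"z":3,"spin":0,"gripper":1},
    {"x":0,"y":1,"z":3,"spin":0,"gripper":1},
    {"x":0,"y":0,"z":3,"spin":0,"gripper":1},
    {"x":0,"y":0,"z":3,"spin":0,"gripper":1},
    {"x":0,"y":0,"z":3,"spin":0,"gripper":1},
    {"x":0,"y":0,"z":3,"spin":0,"gripper":1},
    {"x":0,"y":0,"z":3,"spin":0,"gripper":1},
    {"x":0,"y":0,"z":2,"spin":0,"gripper":1},
    {"x":0,"y":0,"z":0,"spin":0,"gripper":1},
    {"x":0,"y":0,"z":0,"spin":0,"gripper":1}
  ]
}}

```text
time: 9.4
eef_pos: [0.5803, 0.0373, 0.131]
tcp_rot: [0.809, 0.588, 0.0, 0.0]
contact_force: [-1.6, 1.4, -0.3]
opening: 0.58
finger_force: 21.2
```

Run:
```python
from h import *
s=get_state(); print(s["eef_pos"],s["opening"],s["contact_force"],inf(s["eef_pos"]))
a=read_camera("scene"); c,P=wrist()
m=brown(c,P,.02,.2); q=P[m]; q=q[(abs((q-O)@Y)<.035)]; f=(q-O)@np.array([F,Y,Z]).T
for x in np.arange(0,.15,.012):
    g=f[abs(f[:,0]-x)<.004]
    if len(g)>15: print(x.round(3),len(g),"y",((g[:,1].min()+g[:,1].max())/2).round(4),"ztop",np.percentile(g[:,2],95).round(4))
save(np.hstack([cv2.resize(a["color"][130:250,180:330],(400,320)),cv2.resize(c["color"],(400,320))]),"p3.png")
```

```text
[0.58029667 0.03732004 0.13102985] 0.5798387225389702 [-1.57681091  1.42466088 -0.30333078] [ 0.1094 -0.0006  0.0575]
0.012 61 y -0.0002 ztop 0.0426
0.024 558 y 0.0088 ztop 0.0484
0.036 698 y -0.001 ztop 0.0549
0.048 873 y 0.0015 ztop 0.0676
0.06 1407 y 0.0017 ztop 0.0741
0.072 1812 y 0.0041 ztop 0.0801
0.084 2091 y 0.0045 ztop 0.0844
0.096 2493 y -0.0006 ztop 0.0896
0.108 2940 y 0.0001 ztop 0.0953
0.12 792 y 0.0002 ztop 0.0932
0.132 1453 y -0.0002 ztop 0.062
0.144 16 y -0.0023 ztop 0.0222
```

View pics/p3.png

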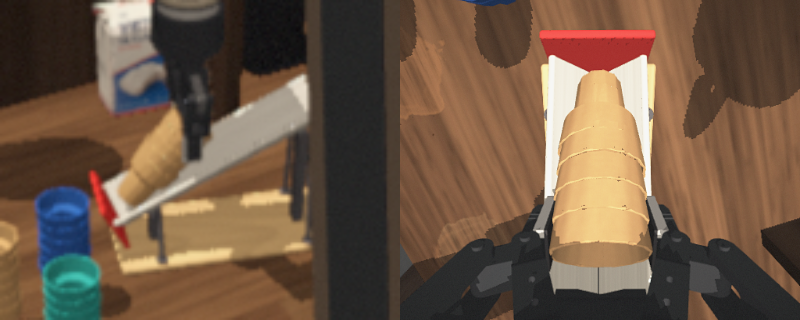

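Centred and about 25 deg from its final attitude, foot 15 mm from the stop. I'll open slightly to let it settle, then lift.

>>> {"op": "step_arm", "data": {
  "commands": [
    {"x":0,"y":0,"z":2,"spin":0,"gripper":1},
    {"x":0,"y":0,"z":1,"spin":0,"gripper":-0.2},
    {"x":0,"y":0,"z":0,"spin":0,"gripper":-0.24},
    {"x":0,"y":0,"z":0,"spin":0,"gripper":-0.28},
    {"x":0,"y":0,"z":0,"spin":0,"gripper":-0.32},
    {"x":0,"y":0,"z":0,"spin":0,"gripper":-0.4},
    {"x":0,"y":0,"z":0,"spin":0,"gripper":-0.45},
    {"x":0,"y":0,"z":-5,"spin":0,"gripper":-0.5},
    {"x":0,"y":0,"z":-15,"spin":0,"gripper":-0.6},
    {"x":0,"y":0,"z":-30,"spin":0,"gripper":-0.8}
  ]
}}

```text
time: 10.5
eef_pos: [0.5787, 0.0374, 0.1772]
tcp_rot: [0.809, 0.588, -0.002, -0.002]
contact_force: [0.3, -0.0, 0.3]
opening: 0.894
finger_force: 0.0
```

>>> {"op": "step_arm", "data": {
  "commands": [
    {"x":0,"y":0,"z":-30,"spin":0,"gripper":-1},
    {"x":0,"y":0,"z":-30,"spin":0,"gripper":-1},
    {"x":0,"y":0,"z":-20,"spin":0,"gripper":-1},
    {"x":0,"y":0,"z":-10,"spin":0,"gripper":-1},
    {"x":-20,"y":0,"z":0,"spin":0,"gripper":-1},
    {"x":-20,"y":0,"z":0,"spin":0,"gripper":-1},
    {"x":-15,"y":0,"z":0,"spin":0,"gripper":-1},
    {"x":0,"y":0,"z":0,"spin":0,"gripper":-1},
    {"x":0,"y":0,"z":0,"spin":0,"gripper":-1},
    {"x":0,"y":0,"z":0,"spin":0,"gripper":-1}
  ]
}}

```text
time: 11.5
eef_pos: [0.5633, -0.0145, 0.2682]
tcp_rot: [0.809, 0.588, 0.0, -0.0]
contact_force: [-0.4, -0.4, 0.6]
opening: 1.001
finger_force: 0.0
```

```bash
cat > prof.py <<'E'
from h import *
s=get_state(); print(s["time"],s["eef_pos"],s["contact_force"])
c,P=wrist()
m=brown(c,P,.02,.25); q=P[m]; q=q[(abs((q-O)@Y)<.035)]; f=(q-O)@np.array([F,Y,Z]).T
for x in np.arange(-.012,.26,.012):
    g=f[abs(f[:,0]-x)<.004]
    if len(g)>15: print(x.round(3),len(g),"y",((np.percentile(g[:,1],2)+np.percentile(g[:,1],98))/2).round(4),"ztop",np.percentile(g[:,2],95).round(4))
f=f[f[:,2]>.03];print("x range",np.percentile(f[:,0],[0.5,99.5]))
import sys; save(c["color"],sys.argv[1])
E
python3 prof.py p4.png; python3 -c "
from h import *
print(to([.5279,.287,.26]))"
```

```text
11.5 [ 0.56332886 -0.01448169  0.26820439] [-0.38464734 -0.35217906  0.62604553]
0.0 94 y -0.0011 ztop 0.0523
0.012 260 y -0.0022 ztop 0.0535
0.024 283 y -0.0024 ztop 0.0547
0.036 163 y -0.0025 ztop 0.0612
0.048 448 y -0.0019 ztop 0.062
0.06 493 y -0.0026 ztop 0.0628
0.072 607 y -0.0014 ztop 0.0636
0.084 562 y -0.002 ztop 0.0624
0.096 596 y -0.0018 ztop 0.0623
0.108 918 y -0.0022 ztop 0.0623
x range [0.00195908 0.11527076]
[ 275.7 -126.8    8.3]
```

View pics/p4.png

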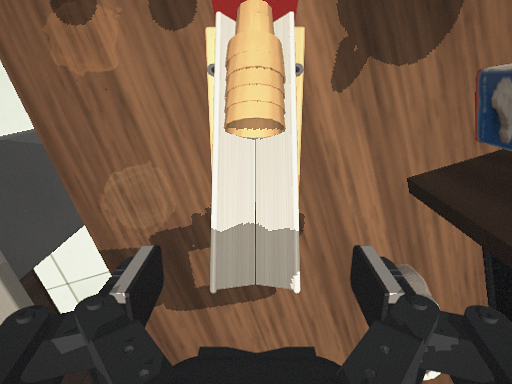

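Stack_a lies in the fold (255,80 in the picture), x range 0.002–0.115, against the stop. Now stack_b.

>>> {"op": "step_arm", "data": {
  "commands": [
    {"x":12,"y":-6,"z":0,"spin":0,"gripper":-1},
    {"x":24,"y":-11,"z":0,"spin":0,"gripper":-1},
    {"x":33,"y":-15,"z":0,"spin":0,"gripper":-1},
    {"x":36,"y":-17,"z":0,"spin":0,"gripper":-1},
    {"x":37,"y":-17,"z":0,"spin":0,"gripper":-1},
    {"x":37,"y":-17,"z":0,"spin":0,"gripper":-1},
    {"x":36,"y":-17,"z":0,"spin":0,"gripper":-1},
    {"x":30,"y":-13,"z":0,"spin":0,"gripper":-1},
    {"x":20,"y":-9,"z":0,"spin":0,"gripper":-1},
    {"x":11,"y":-5,"z":0,"spin":0,"gripper":-1}
  ]
}}

```text
time: 12.55
eef_pos: [0.5266, 0.2897, 0.2682]
tcp_rot: [0.808, 0.589, -0.0, -0.0]
contact_force: [1.0, -0.6, 0.3]
opening: 0.994
finger_force: 0.0
```

>>> {"op": "step_arm", "data": {
  "commands": [
    {"x":0,"y":0,"z":0,"spin":0,"gripper":-1},
    {"x":0,"y":0,"z":0,"spin":0,"gripper":-1},
    {"x":0,"y":0,"z":0,"spin":0,"gripper":-1},
    {"x":0,"y":0,"z":0,"spin":0,"gripper":-1},
    {"x":0,"y":0,"z":0,"spin":0,"gripper":-1},
    {"x":0,"y":0,"z":0,"spin":0,"gripper":-1},
    {"x":0,"y":0,"z":0,"spin":0,"gripper":-1},
    {"x":0,"y":0,"z":0,"spin":0,"gripper":-1},
    {"x":0,"y":0,"z":0,"spin":0,"gripper":-1},
    {"x":0,"y":0,"z":0,"spin":0,"gripper":-1}
  ]
}}

```text
time: 13.55
eef_pos: [0.5278, 0.2868, 0.2683]
tcp_rot: [0.809, 0.588, -0.0, -0.0]
contact_force: [0.5, 0.1, -0.6]
opening: 0.998
finger_force: 0.0
```

```bash
python3 look.py .113 .14 p5.png
```

```text
[0.5278 0.2868 0.2683]
1190 [254. 180.] [0.5273 0.2881 0.1229] [0.053 0.053 0.02 ] top 0.132 go [  1.   -0.9 148.3]
```

View pics/p5.png

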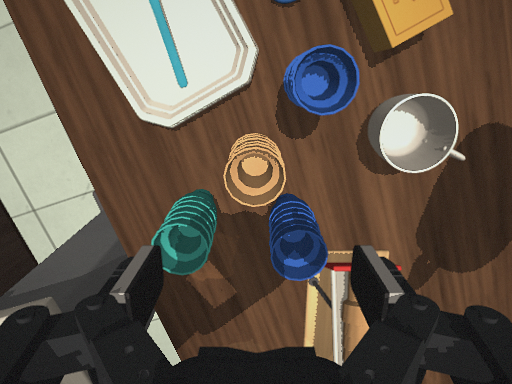

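The brown mouth is at (254,170), centred. The finger lanes to its left and right are clear of the blue (298,250) and turquoise (185,245) stacks. Going down.

>>> {"op": "step_arm", "data": {
  "commands": [
    {"x":1,"y":-1,"z":20,"spin":0,"gripper":-1},
    {"x":0,"y":0,"z":28,"spin":0,"gripper":-1},
    {"x":0,"y":0,"z":28,"spin":0,"gripper":-1},
    {"x":0,"y":0,"z":28,"spin":0,"gripper":-1},
    {"x":0,"y":0,"z":25,"spin":0,"gripper":-1},
    {"x":0,"y":0,"z":20,"spin":0,"gripper":-1},
    {"x":0,"y":0,"z":12,"spin":0,"gripper":-1},
    {"x":0,"y":0,"z":0,"spin":0,"gripper":-1},
    {"x":0,"y":0,"z":0,"spin":0,"gripper":1},
    {"x":0,"y":0,"z":0,"spin":0,"gripper":1}
  ],
  "force": 20
}}

```text
time: 14.6
eef_pos: [0.5283, 0.2884, 0.1091]
tcp_rot: [0.809, 0.588, 0.001, 0.0]
contact_force: [-0.1, 0.0, 0.2]
opening: 0.693
finger_force: 0.0
```

>>> {"op": "step_arm", "data": {
  "commands": [
    {"x":0,"y":0,"z":0,"spin":0,"gripper":1},
    {"x":0,"y":0,"z":0,"spin":0,"gripper":1},
    {"x":0,"y":0,"z":0,"spin":0,"gripper":1},
    {"x":0,"y":0,"z":-5,"spin":0,"gripper":1},
    {"x":0,"y":0,"z":-15,"spin":0,"gripper":1},
    {"x":0,"y":0,"z":-30,"spin":0,"gripper":1},
    {"x":0,"y":0,"z":-40,"spin":0,"gripper":1},
    {"x":0,"y":0,"z":-40,"spin":0,"gripper":1},
    {"x":0,"y":0,"z":-40,"spin":0,"gripper":1},
    {"x":0,"y":0,"z":-20,"spin":0,"gripper":1}
  ]
}}

```text
time: 15.6
eef_pos: [0.5284, 0.2884, 0.3032]
tcp_rot: [0.809, 0.588, 0.004, 0.001]
contact_force: [0.1, -0.5, -0.2]
opening: 0.587
finger_force: 21.9
```

Run:
```python
from h import *
s=get_state(); print(s["eef_pos"],s["opening"])
u=np.array([-.309,-.951])
for h in(.17,.18,.19): p=np.r_[O[:2]+u*h-.002*Y[:2],.33]; print(h,p.round(3),to(p))
```

```text
[0.5283568  0.28835297 0.3032393 ] 0.5869662869153545
0.17 [ 0.548 -0.056  0.33 ] [-321.3  125.8  -27.4]
0.18 [ 0.545 -0.066  0.33 ] [-331.3  125.8  -27.4]
0.19 [ 0.542 -0.075  0.33 ] [-341.3  125.8  -27.5]
```

>>> {"op": "step_arm", "data": {
  "commands": [
    {"x":-12,"y":5,"z":-20,"spin":0,"gripper":1},
    {"x":-24,"y":9,"z":-10,"spin":0,"gripper":1},
    {"x":-32,"y":12,"z":0,"spin":0,"gripper":1},
    {"x":-36,"y":14,"z":0,"spin":0,"gripper":1},
    {"x":-38,"y":14,"z":0,"spin":0,"gripper":1},
    {"x":-38,"y":14,"z":0,"spin":0,"gripper":1},
    {"x":-38,"y":14,"z":0,"spin":0,"gripper":1},
    {"x":-36,"y":14,"z":0,"spin":0,"gripper":1},
    {"x":-32,"y":12,"z":0,"spin":0,"gripper":1},
    {"x":-26,"y":9,"z":0,"spin":0,"gripper":1}
  ]
}}

```text
time: 16.6
eef_pos: [0.5416, -0.0469, 0.3281]
tcp_rot: [0.809, 0.587, 0.0, 0.0]
contact_force: [0.1, 1.2, -0.7]
opening: 0.579
finger_force: 21.9
```

>>> {"op": "step_arm", "data": {
  "commands": [
    {"x":-15,"y":6,"z":0,"spin":0,"gripper":1},
    {"x":-7,"y":3,"z":0,"spin":0,"gripper":1},
    {"x":0,"y":0,"z":10,"spin":0,"gripper":1},
    {"x":0,"y":0,"z":10,"spin":0,"gripper":1},
    {"x":0,"y":0,"z":10,"spin":0,"gripper":1},
    {"x":0,"y":0,"z":8,"spin":0,"gripper":1},
    {"x":0,"y":0,"z":0,"spin":0,"gripper":1},
    {"x":0,"y":0,"z":0,"spin":0,"gripper":1},
    {"x":0,"y":0,"z":0,"spin":0,"gripper":1},
    {"x":0,"y":0,"z":0,"spin":0,"gripper":1}
  ]
}}

```text
time: 17.6
eef_pos: [0.544, -0.0686, 0.29]
tcp_rot: [0.809, 0.588, 0.0, 0.001]
contact_force: [0.2, -0.2, -0.8]
opening: 0.582
finger_force: 21.9
```

Run:
```python
from h import *
s=get_state(); print(s["eef_pos"],s["opening"],s["contact_force"])
p=np.r_[O[:2]+np.array([-.309,-.951])*.183-.002*Y[:2],.252]; print(to(p))
```

```text
[ 0.54402729 -0.06859462  0.29004045] 0.5816713232724765 [ 0.20306818 -0.17459875 -0.78973028]
[ 0.2  0.3 38. ]
```

Placed on target; lower slowly.

>>> {"op": "step_arm", "data": {
  "commands": [
    {"x":0,"y":0,"z":10,"spin":0,"gripper":1},
    {"x":0,"y":0,"z":8,"spin":0,"gripper":1},
    {"x":0,"y":0,"z":7,"spin":0,"gripper":1},
    {"x":0,"y":0,"z":6,"spin":0,"gripper":1},
    {"x":0,"y":0,"z":5,"spin":0,"gripper":1},
    {"x":0,"y":0,"z":4,"spin":0,"gripper":1},
    {"x":0,"y":0,"z":3,"spin":0,"gripper":1},
    {"x":0,"y":0,"z":3,"spin":0,"gripper":1},
    {"x":0,"y":0,"z":3,"spin":0,"gripper":1},
    {"x":0,"y":0,"z":3,"spin":0,"gripper":1}
  ]
}}

```text
time: 18.6
eef_pos: [0.5444, -0.0681, 0.2395]
tcp_rot: [0.809, 0.588, 0.001, 0.0]
contact_force: [-1.2, 2.1, 5.5]
opening: 0.585
finger_force: 21.1
```

>>> {"op": "step_arm", "data": {
  "commands": [
    {"x":0,"y":0,"z":3,"spin":0,"gripper":1},
    {"x":0,"y":0,"z":3,"spin":0,"gripper":1},
    {"x":0,"y":0,"z":3,"spin":0,"gripper":1},
    {"x":0,"y":0,"z":3,"spin":0,"gripper":1},
    {"x":0,"y":0,"z":3,"spin":0,"gripper":1},
    {"x":0,"y":0,"z":3,"spin":0,"gripper":1},
    {"x":0,"y":0,"z":3,"spin":0,"gripper":1},
    {"x":0,"y":0,"z":3,"spin":0,"gripper":1},
    {"x":0,"y":0,"z":0,"spin":0,"gripper":1},
    {"x":0,"y":0,"z":0,"spin":0,"gripper":1}
  ]
}}

```text
time: 19.6
eef_pos: [0.5437, -0.0686, 0.2127]
tcp_rot: [0.809, 0.588, 0.0, -0.0]
contact_force: [1.9, 1.3, 1.0]
opening: 0.585
finger_force: 21.1
```

```bash
python3 prof.py p6.png; python3 -c "
from h import *
print(inf(get_state()['eef_pos']))"
```

```text
19.6 [ 0.54371317 -0.06855031  0.21269621] [1.90374484 1.31334239 1.00839715]
0.084 94 y -0.0021 ztop 0.0481
0.096 1375 y -0.0019 ztop 0.0614
0.108 1609 y -0.002 ztop 0.0623
0.144 46 y -0.0017 ztop 0.0393
0.156 375 y -0.0025 ztop 0.0482
0.168 263 y -0.0022 ztop 0.0554
0.18 765 y -0.003 ztop 0.0746
0.192 1141 y -0.0029 ztop 0.083
0.204 1420 y -0.002 ztop 0.0912
0.216 1767 y -0.0017 ztop 0.098
0.228 2136 y -0.0014 ztop 0.1066
0.24 2625 y -0.0012 ztop 0.1143
0.252 1163 y -0.0021 ztop 0.1177
x range [0.09236015 0.27530013]
[ 0.2464 -0.0027  0.0794]
```

View pics/p6.png

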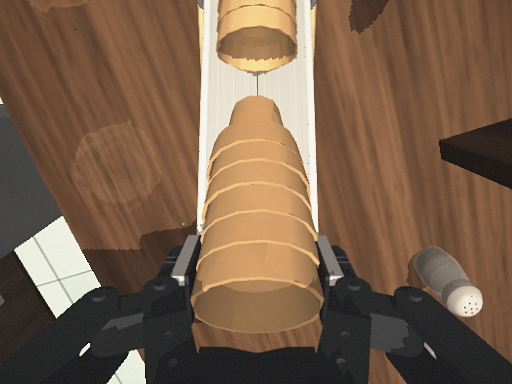

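Good: foot at about x=0.145, behind stack_a's mouth at (255,45 in the picture), well centred. I'll lower it further with a small uphill shift so that the foot stays clear until release.

>>> {"op": "step_arm", "data": {
  "commands": [
    {"x":-1,"y":0,"z":3,"spin":0,"gripper":1},
    {"x":-1,"y":0,"z":3,"spin":0,"gripper":1},
    {"x":-1,"y":0,"z":3,"spin":0,"gripper":1},
    {"x":-1,"y":0,"z":3,"spin":0,"gripper":1},
    {"x":-1,"y":0,"z":3,"spin":0,"gripper":1},
    {"x":0,"y":0,"z":3,"spin":0,"gripper":1},
    {"x":0,"y":0,"z":3,"spin":0,"gripper":1},
    {"x":0,"y":0,"z":3,"spin":0,"gripper":1},
    {"x":0,"y":0,"z":2,"spin":0,"gripper":1},
    {"x":0,"y":0,"z":0,"spin":0,"gripper":1}
  ]
}}

```text
time: 20.65
eef_pos: [0.5421, -0.0732, 0.1868]
tcp_rot: [0.809, 0.588, 0.0, -0.0]
contact_force: [2.0, 1.8, 1.2]
opening: 0.584
finger_force: 21.0
```

```bash
python3 prof.py p7.png; python3 -c "
from h import *
print(inf(get_state()['eef_pos']))"
```

```text
20.65 [ 0.54208072 -0.07320715  0.18678177] [1.95931683 1.77257318 1.22911989]
0.084 159 y -0.0022 ztop 0.0235
0.096 1204 y -0.002 ztop 0.0285
0.108 1470 y -0.002 ztop 0.0607
0.12 24 y -0.0055 ztop 0.0622
0.132 369 y -0.0024 ztop 0.0435
0.144 582 y -0.0025 ztop 0.049
0.156 498 y -0.0025 ztop 0.0536
0.168 1101 y -0.0029 ztop 0.0657
0.18 1513 y -0.0027 ztop 0.0703
0.192 1721 y -0.0016 ztop 0.0748
0.204 1978 y -0.0013 ztop 0.0795
0.216 2203 y -0.0024 ztop 0.0829
0.228 2570 y -0.0011 ztop 0.0872
0.24 2948 y -0.0018 ztop 0.0911
0.252 564 y -0.0021 ztop 0.0921
x range [0.10458026 0.26346492]
[ 0.2389 -0.0028  0.0541]
```

Now release gently as before, and lift.

>>> {"op": "step_arm", "data": {
  "commands": [
    {"x":0,"y":0,"z":0,"spin":0,"gripper":1},
    {"x":0,"y":0,"z":0,"spin":0,"gripper":-0.2},
    {"x":0,"y":0,"z":0,"spin":0,"gripper":-0.24},
    {"x":0,"y":0,"z":0,"spin":0,"gripper":-0.28},
    {"x":0,"y":0,"z":0,"spin":0,"gripper":-0.32},
    {"x":0,"y":0,"z":0,"spin":0,"gripper":-0.4},
    {"x":0,"y":0,"z":0,"spin":0,"gripper":-0.45},
    {"x":0,"y":0,"z":-5,"spin":0,"gripper":-0.5},
    {"x":0,"y":0,"z":-15,"spin":0,"gripper":-0.6},
    {"x":0,"y":0,"z":-30,"spin":0,"gripper":-0.8}
  ]
}}

```text
time: 21.7
eef_pos: [0.5409, -0.0729, 0.2363]
tcp_rot: [0.809, 0.588, -0.001, -0.002]
contact_force: [1.1, 0.6, -0.6]
opening: 0.9
finger_force: 0.0
```

>>> {"op": "step_arm", "data": {
  "commands": [
    {"x":0,"y":0,"z":-30,"spin":0,"gripper":-1},
    {"x":0,"y":0,"z":-30,"spin":0,"gripper":-1},
    {"x":0,"y":0,"z":-20,"spin":0,"gripper":-1},
    {"x":-10,"y":0,"z":0,"spin":0,"gripper":-1},
    {"x":-20,"y":0,"z":0,"spin":0,"gripper":-1},
    {"x":-20,"y":0,"z":0,"spin":0,"gripper":-1},
    {"x":-10,"y":0,"z":0,"spin":0,"gripper":-1},
    {"x":0,"y":0,"z":0,"spin":0,"gripper":-1},
    {"x":0,"y":0,"z":0,"spin":0,"gripper":-1},
    {"x":0,"y":0,"z":0,"spin":0,"gripper":-1}
  ]
}}

```text
time: 22.7
eef_pos: [0.5237, -0.1299, 0.3171]
tcp_rot: [0.809, 0.588, 0.0, -0.0]
contact_force: [-0.2, -0.7, -0.2]
opening: 0.998
finger_force: 0.0
```

```bash
python3 prof.py p8.png
```

```text
22.7 [ 0.52366663 -0.12987938  0.31709498] [-0.17375361 -0.69435367 -0.19143694]
0.144 204 y -0.0024 ztop 0.0551
0.156 354 y -0.0028 ztop 0.0613
0.168 453 y -0.0023 ztop 0.0629
0.18 481 y -0.0009 ztop 0.063
0.192 515 y -0.0019 ztop 0.0626
0.204 645 y -0.0023 ztop 0.0628
0.216 625 y -0.0012 ztop 0.0622
0.228 820 y -0.001 ztop 0.0625
0.24 1074 y -0.0018 ztop 0.0618
x range [0.14087042 0.24566551]
```

View pics/p8.png

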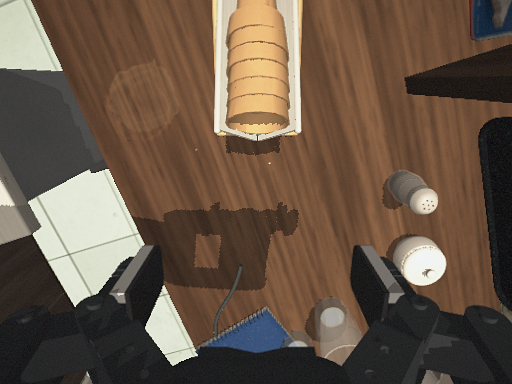

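Stack_b lies flat in the fold (256,70), its mouth at x=0.246. That puts its foot at 0.116, touching stack_a, and the gripper is clear.

```bash
python3 -c "
from plant import *
print(sign_off())"
```

```text
the job is handed in; nothing more can be done
None
```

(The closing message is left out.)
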